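# Seat the control module in its cradle and lock it

## Task

Take the black control module from the bench and slide it gently, plain front end first and fin upwards, into the aluminium cradle until it is fully home against the stop hidden inside, without forcing it. Then swing the lever on top of the cradle fully round to lock it, leaving the module home and letting go of everything. Leave the other things on the bench where they are.

Things in the scene. Friction and masses are not known exactly. Their poses are not given: they have to be found in the camera images.
- module: Loose flat dark box lying on the bench, 170 mm long (x), 78 mm wide (y), 25 mm high, 0.28 to 0.56 kg. Origin: centre of its underside; x points to the smooth front end that enters the cradle (x = +85 mm; the ribbed part is the rear), z up. On top stands a crosswise grip fin, 12 mm thick along x, 40 mm wide along y, 40 mm tall, centred at x = -20 mm, about over the centre of mass.
- module_front (a point): Centre of the module's front end face, 105 mm ahead of the fin's middle and 12.5 mm above the underside; axes as the module's.
- fin_top (a point): Centre of the top of the module's grip fin, 65 mm above the module's underside; axes as the module's.
- cradle: Aluminium cradle bolted to the bench. Origin: on the bench under the mouth; x points level into the bay, z up. The bay (81 mm wide, 29 mm high, z = 12 to 41 mm) is open only at the mouth (x = 0); its block is 104 mm wide, ends at x = 112 mm, top at 49 mm. The bay's floor goes on in front of the mouth as an open flat shelf of the same height to x = -112 mm.
- mouth (a point): Centre of the bay's mouth, 26.5 mm above the bench, axes as the cradle's. Flared cheeks widen it by 4 mm a side at 12 mm in front. A rigid stop hidden in the bay, set differently each time, ends the module's travel 30 to 65 mm behind the mouth: find it by feel. Sliding takes a few N, with catches up to 8 N that give way; never press the module on the stop with over 30 N.
- lever (a joint): Angle (rad) of the clamp lever on top of the cradle, about an upright axis. 0 = open, pointing along the cradle's -y; it grows anticlockwise seen from above to 1.57 = locked against its end stop, pointing along the cradle's +x, away from the mouth. Starts between 0 and 0.35, turns stiffly (about 2 N at the knob) and stays where it is left.
- lever_knob (a point): Point on the axis of the lever's upright round black knob, 18 mm in diameter, from 61 to 93 mm above the bench, 70 mm out from the pivot; this point is 81 mm above the bench. The steel lever arm (14 mm wide) lies below it, its top 65 mm above the bench.
- lever_pivot (a point): The lever's axis on the cradle's top, 60 mm behind the mouth, 59 mm above the bench.
- terminals: Bystander: loose black terminal strip with screws, 34 x 110 x 22 mm, long along its y axis. Origin: centre of its underside.
- jar: Bystander: loose jar, 64 mm in diameter, 85 mm tall, upright. Origin: centre of its underside.
- driver: Bystander: loose screwdriver lying on the bench, handle towards its -x. Origin: on its underside.
Not all that is in view belongs to the job. Of the things that look like the module, take the one that is farthest to the robot's left at the start.

How it is judged (in metres and radians):
On the way, in this order (a step that is already met when the one before it is completed fails the run):
1. the module is fully home against the hidden stop while the lever is still open (x of endstop_c0 in the frame of module_front between 0 and 0.0075 m and y of module_front in the frame of cradle between -0.004 and 0.004 m and z of module_front in the frame of cradle between 0.019 and 0.031 m and angle between the x axis of module and the x axis of cradle, either way round below 0.08 rad and angle between module's own z axis and vertical below 0.1 rad and value of joint lever below 0.6 rad), for 0.2 s.
2. the lever is swung fully round (value of joint lever above 1.42 rad), for 0.1 s.
At the end, for the whole second after the job is handed in: The module lies in the cradle, fin up and in line with the bay, its front end within 2.5 mm of the hidden stop, at rest, and the lever is swung to at least 1.42 rad (x of endstop_c0 in the frame of module_front between 0 and 0.0075 m and y of module_front in the frame of cradle between -0.004 and 0.004 m and z of module_front in the frame of cradle between 0.019 and 0.031 m and angle between the x axis of module and the x axis of cradle, either way round below 0.08 rad and angle between module's own z axis and vertical below 0.1 rad and value of joint lever above 1.42 rad and linear speed of module below 0.02 m/s); the robot touches nothing.
It fails at once if the module is pressed on the hidden stop with more than 30 N (contact force between module and endstop_c0 above 30 N).
It fails at once if the terminal strip is moved by more than 30 mm (distance of terminals from where it was at the start of the episode above 0.03 m).
It fails at once if the jar is moved by more than 30 mm (distance of jar from where it was at the start of the episode above 0.03 m).
It fails at once if the screwdriver is moved by more than 30 mm (distance of driver from where it was at the start of the episode above 0.03 m).
It also fails if it takes over 61 s, if anything falls off the work surface, if the arm or the gripper's body presses on something with over 40 N, if the wrist force passes 120 N, or if a joint passes its speed limit or range.

## Robot

A 7-joint arm with a two-finger parallel gripper is mounted at the origin on the work surface. World frame = base frame: x ahead of the robot, y to its left, z up, the work surface at z = 0. Lengths are in m, angles in degrees, forces in N, time in s.
With the tool pointing down it reaches from about 0.35 to 0.9 m from the base axis. Payload 19.9 kg.
Tool frame: the origin (TCP) lies on the front face of the gripper's body, between the roots of the fingers; the fingertips stand 73 mm ahead of it and the grasp point (between the pads) lies 54 mm ahead of it; z points along the fingers, y is the direction in which the jaws open and shut (so a half turn about z gives the same grasp; the last joint's range is limited). The gripper opens to 85 mm and grips with 20 to 120 N. Pads are 22 mm wide; open, the fingers measure 114 mm over their backs; the gripper's body (76 mm by 85 mm) begins 54 mm behind the grasp point. The pads swing forward as they close: fully open they stand 13 mm farther back than shut.
Start: joints at [-77.607, 23.915, -0.59, 92.452, 0.269, 63.638, -3.037], TCP at [0.159, 0.604, 0.304] pointing down, gripper open.
Joint ranges: [-161.28, 161.28], [-22.2, 115.67], [-73.04, 71.86], [3.21, 147.25], [-68.34, 248.33], [10.77, 114.83], [-161.83, 161.83]. Speed limits (degrees/s): [108.29, 108.29, 136.94, 136.94, 172.46, 172.46, 172.46].

## Interface

Orientations are given as a 3x3 rotation matrix whose columns are the frame's x, y, z axes.
In Python, from bench import arm gives the robot as it stands.
- The arm moves only by the tool send_rows, never from a script. Its argument "rows" is a list of rows, each a list of 6 numbers: the shift along the world's x, y, z in mm, then the turn, a rotation vector about the world's x, y, z in degrees. In form: [[x, y, z, wx, wy, wz], ...]. A call has exactly 10 rows; each row shifts and turns the pose as measured when the row begins; what a row does not reach is not made up. A row lasts 1/10 s, in which the tool goes at most 50 mm and 8.59 degrees, less where a joint would pass 70% of its speed; a pose out of reach is approached as far as the arm can. A call with a gripper value outside its range is refused whole. "grip" is the closure in counts, from 0 (fully open) to 255 (shut), set as the call begins (left out, the last holds). The fingers move at their own pace and stop on an object; "squeeze" is the grip in N (left out, the last holds). Time passes only in rows, so rows that do not move let the fingers close, or fill a call up. It gives the time, the measured TCP pose, the force and the opening at its end, in the units of the state.
- arm.get_obs(): the state, without advancing time (a new reading comes with each control period).
- arm.capture(name): name is "scene" or "top" or "wrist"; returns a dict with "img" (420x560x3 uint8, red, green, blue), "fx", "fy", "cx", "cy" (pixels), "rvec" (rotation vector, rad) and "tvec" (3), from world to camera coordinates, as OpenCV has them. Camera axes: x right, y down, z forward; pixel columns grow to the right and rows downward; lengths in m; the calibration is good to about 2 mm. A picture is of the moment at which its call begins. There is no depth.
- arm.close_job(): hands the job in, once; it reports no verdict.
Trained networks look in a picture, given as the dict that the camera call returned (one of the last four; its "shot" number tells which), for a name from the list of things; names that differ only in an ending like _2 or _b are one class to them, and where a whole thing is asked for, a point or a joint stands for the part that bears it (a point fixed in the world has none). Each returns a list of dicts, best first, with "conf" (0 to 1); they miss things now and then, are a little off and sometimes report something else, mostly with a low value. They report only what shows in the picture. A call takes as long as a camera call. They do not tell look-alikes from the thing itself.
- arm.outline_of(picture, thing): "mask" (420x560 bool, what is visible of it) and "uv" ([column, row] in pixels, amid what is visible of it).
The state is a dict: "time": time; "q": joint angles; "joint_velocities": joint speeds; "joint_efforts": joint torques, N m; "tcp_pos": TCP position; "eef_rot": TCP orientation; "force": force on the tool from outside, world axes, zero at the start; "moment": the same for the moment, N m; "gripper_width": finger opening in m.
Only numpy, scipy, OpenCV 4.12 (cv2) and the standard library are available. Lean on these libraries where they do the work, as an engineer would, in place of code of your own. Each camera call takes 0.05 s, during which the arm holds its last target. There are 200 camera calls.

## Working session

There is one attempt and no reset: what is moved stays moved. The work goes in short steps, Python scripts to look and compute and a tool call to move; the robot and the scene stay as the last step left them, time stands still between calls to the robot, and variables do not carry over. Pictures are saved under pics/ and viewed, about 8 in all and at most 12, crops included, and the job is handed in when it is done.

Besides the shell and the picture viewer there is one more tool, called after "Call:" as name(argument=value, ...), one argument or row to a line, values as JSON. send_rows: Moves the arm, as the interface text tells. Its arguments: {"type":"object","properties":{"rows":{"type":"array"},"grip":{"type":"number"},"squeeze":{"type":"number"}},"required":["rows"]}

```bash
mkdir -p pics
cat > h.py <<'E'
import numpy as np, cv2
from bench import arm
def cam(p):
    R,_=cv2.Rodrigues(np.array(p["rvec"],float)); t=np.array(p["tvec"],float).ravel()
    K=np.array([[p["fx"],0,p["cx"]],[0,p["fy"],p["cy"]],[0,0,1.]]); return R,t,K
def ray(p,uv,z):
    R,t,K=cam(p); c=-R.T@t; d=R.T@np.linalg.inv(K)@np.array([uv[0],uv[1],1.])
    return c+d*(z-c[2])/d[2]
def proj(p,X):
    R,t,K=cam(p); x=K@(R@np.array(X)+t); return x[:2]/x[2]
def save(p,n,crop=None,s=1):
    im=p["img"][:,:,::-1]
    if crop: im=im[crop[1]:crop[3],crop[0]:crop[2]]
    cv2.imwrite("pics/"+n,cv2.resize(np.ascontiguousarray(im),None,fx=s,fy=s,interpolation=cv2.INTER_CUBIC))
E
python3 - <<'E'
from h import *
o=arm.get_obs(); print(o["time"],o["tcp_pos"],o["force"],o["gripper_width"]); print(np.round(o["eef_rot"],3))
P={n:arm.capture(n) for n in("top","scene")}
for n,p in P.items():
    R,t,K=cam(p); print(n,"cam",np.round(-R.T@t,3))
    for th,z in(("module",.0125),("fin_top",.065),("lever_knob",.081),("cradle",.049),("terminals",.02),("jar",.085),("driver",.015)):
        for d in arm.outline_of(p,th): print(th,round(d["conf"],2),np.round(d["uv"]),d["mask"].sum(),np.round(ray(p,d["uv"],z),3))
save(P["top"],"a.png",s=1.4); save(P["scene"],"b.png",s=1.4)
E
```

```text
0.0 [0.15930261 0.60409248 0.3032616 ] [-0.52736381 -0.22454053  0.35203052] 0.08535033211951976
[[-0.967  0.255 -0.   ]
 [ 0.255  0.967 -0.001]
 [-0.    -0.001 -1.   ]]
top cam [ 0.276 -0.169  1.096]
module 0.68 [365. 201.] 2205 [ 0.548 -0.314  0.012]
module 0.61 [380. 344.] 2706 [ 0.213 -0.392  0.012]
module 0.6 [448. 266.] 2513 [ 0.419 -0.534  0.012]
fin_top 0.94 [379. 342.] 2686 [ 0.218 -0.377  0.065]
fin_top 0.82 [366. 204.] 2278 [ 0.527 -0.311  0.065]
fin_top 0.75 [449. 264.] 2600 [ 0.416 -0.518  0.065]
lever_knob 0.59 [164. 180.] 312 [0.51  0.169 0.081]
cradle 0.73 [193. 199.] 4249 [0.48  0.101 0.049]
cradle 0.68 [166. 182.] 320 [0.511 0.176 0.049]
terminals 0.73 [353. 133.] 541 [ 0.72  -0.263  0.02 ]
jar 0.82 [289. 104.] 763 [ 0.744 -0.092  0.085]
driver 0.87 [208.  96.] 446 [0.764 0.125 0.015]
scene cam [0.902 0.212 0.802]
module 0.92 [182. 133.] 1590 [ 0.422 -0.53   0.013]
module 0.8 [209. 199.] 2060 [ 0.535 -0.308  0.012]
module 0.61 [272. 116.] 1560 [ 0.21  -0.388  0.013]
fin_top 0.98 [183. 133.] 1634 [ 0.451 -0.48   0.065]
fin_top 0.77 [205. 201.] 2118 [ 0.57  -0.276  0.065]
fin_top 0.72 [373. 290.] 5782 [0.51  0.128 0.065]
fin_top 0.7 [270. 117.] 1390 [ 0.261 -0.352  0.065]
lever_knob 0.8 [395. 300.] 450 [0.51  0.172 0.081]
lever_knob 0.24 [376. 286.] 5871 [0.509 0.131 0.081]
cradle 0.87 [377. 286.] 5834 [0.489 0.128 0.049]
terminals 0.92 [164. 258.] 820 [ 0.715 -0.26   0.02 ]
jar 0.65 [203. 322.] 1396 [ 0.772 -0.066  0.085]
driver 0.86 [284. 404.] 870 [0.77  0.122 0.015]
```

View pics/a.png

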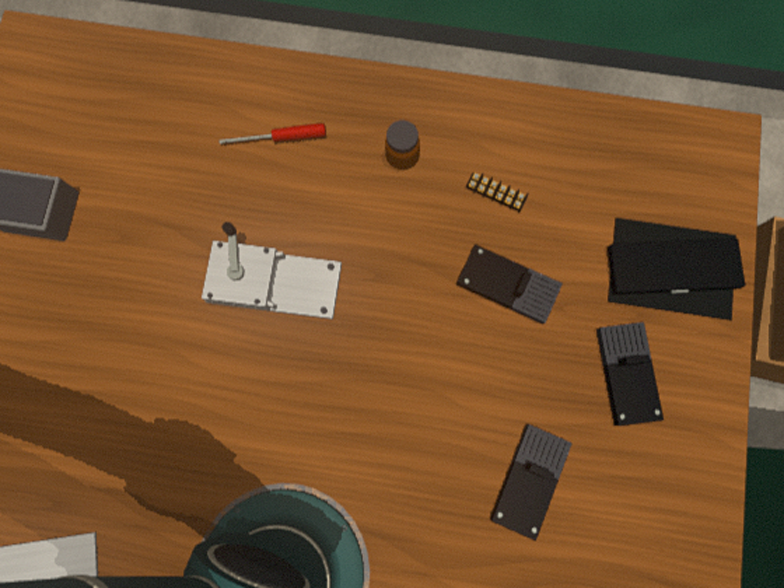

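View pics/b.png

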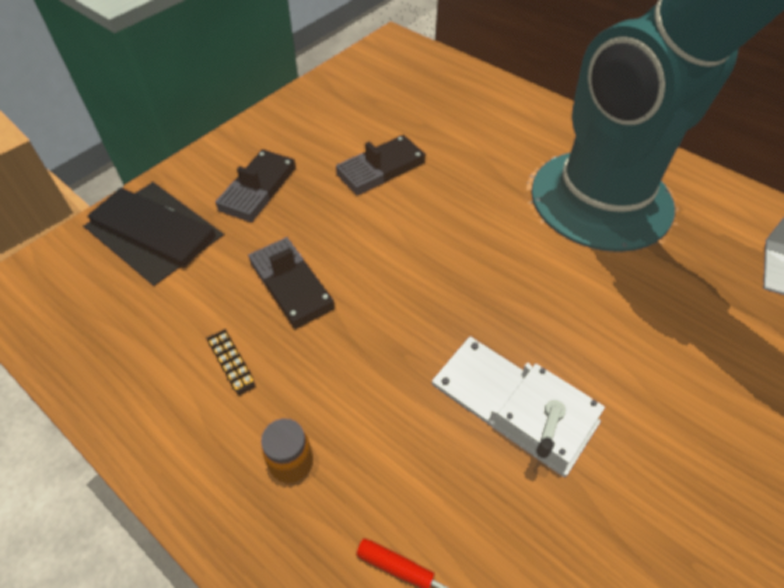

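Candidates in the top view (original pixels) are (365,201), (380,344) and (448,266). Their world y values are -0.31, -0.39 and -0.53. The farthest to the robot's left (+y) is (365,201), which also has its ribs to the right and smooth front to the upper left. The cradle's +x is roughly world +y, with the shelf on its right and the lever pointing up (+x world). Next I fit poses by silhouette and confirm in a crop.

```bash
cat >> h.py <<'E'
from scipy.optimize import minimize
def box(x0,x1,y0,y1,z0,z1): return np.array([[x,y,z] for x in(x0,x1) for y in(y0,y1) for z in(z0,z1)])
MOD=[box(-.085,.085,-.039,.039,0,.025),box(-.026,-.014,-.02,.02,.025,.065)]
CRA=[box(0,.112,-.052,.052,0,.049),box(-.112,0,-.052,.052,0,.012)]
def W(pts,s):
    c,d=np.cos(s[2]),np.sin(s[2]); q=pts.copy(); q[:,0]=s[0]+c*pts[:,0]-d*pts[:,1]; q[:,1]=s[1]+d*pts[:,0]+c*pts[:,1]; return q
def sil(p,parts,s):
    m=np.zeros((420*4,560*4),np.uint8)
    for b in parts:
        u=np.array([proj(p,X) for X in W(b,s)]); cv2.fillConvexPoly(m,cv2.convexHull(np.round((u*4+1.5)).astype(np.int32)),255)
    return cv2.resize(m,(560,420),interpolation=cv2.INTER_AREA)/255.
def fit(views,parts,s0):
    f=lambda v: sum(np.abs(sil(p,parts,v*[.01,.01,.1]+s0)-m).sum()/m.sum() for p,m in views)
    S=np.vstack([np.zeros(3),np.eye(3)*1.0])
    r=minimize(f,np.zeros(3),method="Nelder-Mead",options=dict(initial_simplex=S,maxiter=120,xatol=.01,fatol=1e-4))
    return r.x*[.01,.01,.1]+s0,r.fun
def near(p,th,X):
    u=proj(p,X); return min(arm.outline_of(p,th),key=lambda d:np.hypot(*(d["uv"]-u)))
E
python3 - <<'E'
from h import *
P=[arm.capture(n) for n in("top","scene")]
mv=[(p,near(p,"module",[.54,-.31,.012])["mask"].astype(float)) for p in P]
cv=[]
for p in P:
    c=max(arm.outline_of(p,"cradle"),key=lambda d:d["mask"].sum())["mask"].astype(np.uint8)
    cv.append((p,c.astype(float)))
im=[np.ascontiguousarray(p["img"][:,:,::-1]) for p in P]
for nm,v,parts,s0 in(("mod",mv,MOD,np.array([.54,-.31,np.radians(60)])),("cra",cv,CRA,np.array([.475,.075,np.radians(85)]))):
    for vv in(v,v[:1],v[1:]):
        s,f=fit(vv,parts,s0); print(nm,np.round(s,4),np.degrees(s[2]).round(2),round(f,3))
        if len(vv)==2: S=s
    for k,p in enumerate(P):
        c,_=cv2.findContours((sil(p,parts,S)>.5).astype(np.uint8),cv2.RETR_EXTERNAL,cv2.CHAIN_APPROX_NONE); im[k][tuple(c[0][:,0,::-1].T)]=(0,255,0)
a=cv2.resize(im[0][150:250,130:420],None,fx=2.7,fy=2.7,interpolation=cv2.INTER_CUBIC)
b=cv2.resize(im[1][150:350,160:450],None,fx=1.5,fy=1.5,interpolation=cv2.INTER_CUBIC)
b=cv2.copyMakeBorder(b,0,0,0,a.shape[1]-b.shape[1],cv2.BORDER_CONSTANT)
cv2.imwrite("pics/c.png",np.vstack([a,b]))
for p in P:
    for d in arm.outline_of(p,"lever_knob"): print(d["uv"],ray(p,d["uv"],.075))
E
```

```text
mod [ 0.5425 -0.3091  1.2775] 73.19 0.129
mod [ 0.545  -0.3103  1.2851] 73.63 0.031
mod [ 0.54   -0.3083  1.2793] 73.3 0.03
cra [0.4827 0.1052 1.5998] 91.66 0.145
cra [0.4849 0.1034 1.5938] 91.32 0.052
cra [0.4809 0.1071 1.596 ] 91.45 0.038
[166.3, 179.6] [0.51224017 0.1671424  0.075     ]
[393.5, 298.3] [0.50556477 0.16869184 0.075     ]
```

View pics/c.png

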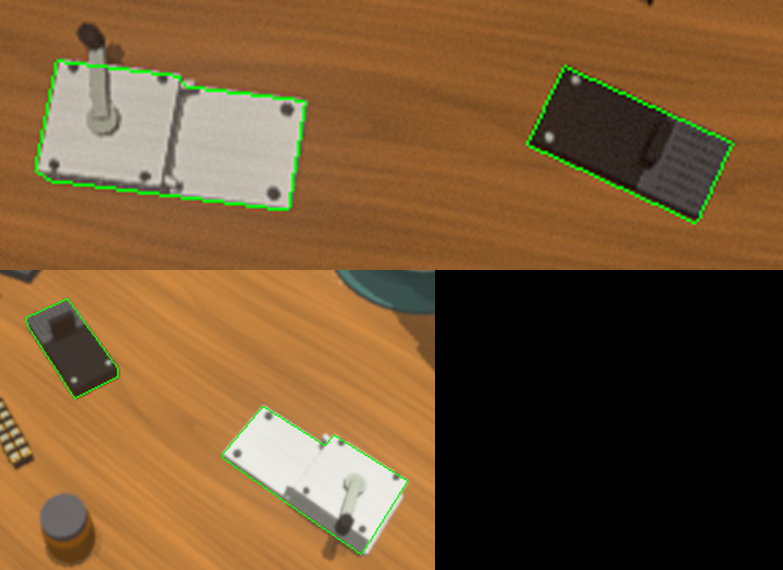

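The crop confirms the left-most module at (365,201), with its front to the upper left. Both fits overlay well. Module yaw is about 73.3° and cradle yaw about 91.5°. The two views differ by about 4 mm, so I'll refine with the wrist camera on the way.

Call:
send_rows(
  rows=[
    [28,-43,0,0,0,0],
    [28,-43,0,0,0,0],
    [28,-43,0,0,0,0],
    [28,-43,0,0,0,0],
    [28,-43,0,0,0,0],
    [28,-43,0,0,0,0],
    [28,-43,0,0,0,0],
    [28,-43,0,0,0,0],
    [28,-43,0,0,0,0],
    [28,-43,0,0,0,0],
  ],
)

```text
time: 2.2
tcp_pos: [0.4275, 0.1834, 0.3044]
eef_rot: [[-0.969, 0.245, 0.001], [0.245, 0.969, 0.005], [0.001, 0.005, -1.0]]
force: [1.5, 1.1, -0.1]
gripper_width: 0.0855
```

Run:
```python
from h import *
p=arm.capture("wrist"); R,t,K=cam(p); print(np.round(-R.T@t,3),np.round(R,2).tolist(),arm.get_obs()["time"])
im=np.ascontiguousarray(p["img"][:,:,::-1])
for d in arm.outline_of(p,"cradle")[:2]:
    s,f=fit([(p,d["mask"].astype(float))],CRA,np.array([.4829,.1052,1.595])); print(d["conf"],np.round(s,4),np.degrees(s[2]),f)
for s,c in((s,(0,255,0)),((.4829,.1052,1.5955),(0,0,255))):
    k,_=cv2.findContours((sil(p,CRA,s)>.5).astype(np.uint8),0,2); cv2.drawContours(im,k,-1,c,1)
for d in arm.outline_of(p,"lever_knob"): print(d["conf"],d["uv"],ray(p,d["uv"],.08))
cv2.imwrite("pics/d.png",cv2.resize(im,None,fx=1.4,fy=1.4))
```

```text
[0.365 0.2   0.374] [[0.25, 0.97, 0.01], [0.94, -0.24, 0.26], [0.26, -0.06, -0.96]] 2.25
0.65 [0.4853 0.1078 1.5935] 91.29956330326077 0.1389363888048858
0.6 [0.8919 0.1861 3.6544] 209.3796831126492 1.0
0.86 [285.9, 272.5] [0.50426805 0.17305201 0.08      ]
```

View pics/d.png

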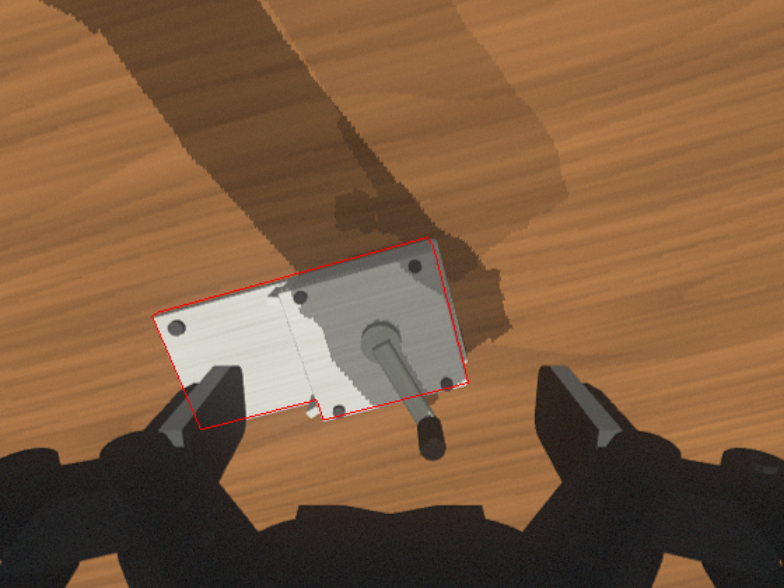

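The wrist view shows the cradle just where the prior (red) puts it, to within about 2 mm. The knob is at about (432,438)/1.4 px. I'll refine once with the finger-occluded area left out.

```bash
cat >> h.py <<'E'
def fitw(p,mask,w,parts,s0,yawfix=False):
    f=lambda v: (np.abs(sil(p,parts,v*[.005,.005,.03]+s0)-mask)*w).sum()
    S=np.vstack([np.zeros(3),np.eye(3)])
    r=minimize(f,np.zeros(3),method="Nelder-Mead",options=dict(initial_simplex=S,maxiter=150,xatol=.01,fatol=.1))
    return r.x*[.005,.005,.03]+s0,r.fun
E
python3 - <<'E'
from h import *
p=arm.capture("wrist"); im=p["img"].astype(int)
sat=im.max(2)-im.min(2); m=((sat<30)).astype(float)
w=np.ones(m.shape); w[300:]=0; w[255:,:182]=0; w[280:,:]=0; w[:,370:]=0
roi=np.zeros(m.shape); roi[165:312,100:345]=1; w*=roi
w[222:,258:325]=0; w[280:305,212:232]=0
# keep bottom edge of block between screws
s,f=fitw(p,m,w,CRA,np.array([.4829,.1052,1.595])); print(np.round(s,4),np.degrees(s[2]),f)
o=np.ascontiguousarray(p["img"][:,:,::-1]); o[w==0]//=2
k,_=cv2.findContours((sil(p,CRA,s)>.5).astype(np.uint8),0,2); cv2.drawContours(o,k,-1,(0,255,0),1)
cv2.imwrite("pics/e.png",cv2.resize(np.hstack([o[150:320,90:360],np.repeat((m*255).astype(np.uint8)[150:320,90:360,None],3,2)]),None,fx=1.45,fy=1.45))
E
```

```text
[0.485  0.108  1.5954] 91.4081646627786 230.94901960784316
```

View pics/e.png

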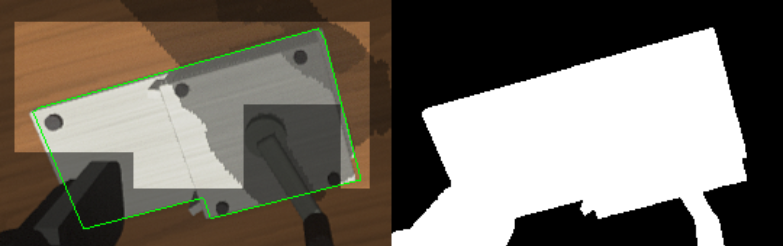

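Call:
send_rows(
  rows=[
    [10,-50,0,0,0,0],
    [10,-49,0,0,0,0],
    [10,-49,0,0,0,0],
    [10,-49,0,0,0,0],
    [10,-49,0,0,0,0],
    [10,-49,0,0,0,0],
    [10,-49,0,0,0,0],
    [10,-49,0,0,0,0],
    [10,-49,0,0,0,0],
    [8,-40,0,0,0,0],
  ],
  grip=90,
)

```text
time: 3.4
tcp_pos: [0.5261, -0.2922, 0.3048]
eef_rot: [[-0.977, 0.214, 0.004], [0.214, 0.977, 0.01], [-0.001, 0.011, -1.0]]
force: [1.0, 0.1, 0.9]
gripper_width: 0.0549
```

Run:
```python
from h import *
p=arm.capture("wrist")
o=np.ascontiguousarray(p["img"][:,:,::-1])
for d in arm.outline_of(p,"module")[:2]:
    w=np.ones((420,560))
    s,f=fitw(p,d["mask"].astype(float),w,MOD,np.array([.5425,-.3091,1.28])); print(d["conf"],d["uv"],np.round(s,4),np.degrees(s[2]),f,d["mask"].sum())
    k,_=cv2.findContours((sil(p,MOD,s)>.5).astype(np.uint8),0,2); cv2.drawContours(o,k,-1,(0,255,0),1)
    c=W(np.array([[-.02,0,.065],[-.02,.02,.065],[-.02,-.02,.065]]),s); print(c[0])
    for X in c: cv2.circle(o,tuple(int(v) for v in proj(p,X)),2,(0,0,255),-1)
cv2.imwrite("pics/f.png",cv2.resize(o,None,fx=1.4,fy=1.4))
```

```text
0.66 [33.5, 143.1] [ 0.9125 -0.4591  1.53  ] 87.66254265501594 10009.0 10009
[ 0.9116843  -0.47908336  0.065     ]
0.61 [551.6, 70.7] [ 0.9125 -0.4591  1.53  ] 87.66254265501594 2141.0 2141
[ 0.9116843  -0.47908336  0.065     ]
```

View pics/f.png

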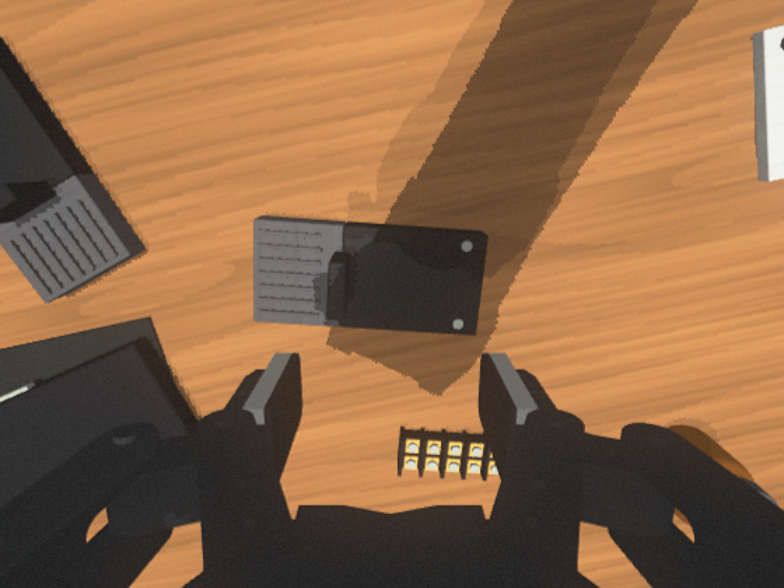

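The module under the gripper is at (370,275)/1.4 px. The network missed it here, so I segment it by colour within that area.

Run:
```python
from h import *
p=arm.capture("wrist")
hsv=cv2.cvtColor(p["img"],cv2.COLOR_RGB2HSV); m=((hsv[:,:,1]<105)).astype(np.uint8)
roi=np.zeros((420,560),np.uint8); roi[140:246,165:365]=1
m=cv2.morphologyEx(m*roi,cv2.MORPH_OPEN,np.ones((3,3)));m=cv2.morphologyEx(m,cv2.MORPH_CLOSE,np.ones((7,7)))
s,f=fitw(p,m.astype(float),roi.astype(float),MOD,np.array([.5425,-.3091,1.28])); print(np.round(s,4),np.degrees(s[2]),f,m.sum())
print("corner", [np.round(ray(p,[u/1.4,v/1.4],.025),4).tolist() for u,v in((256,217),(488,234),(476,334),(254,321))])
o=np.ascontiguousarray(p["img"][:,:,::-1]); k,_=cv2.findContours((sil(p,MOD,s)>.5).astype(np.uint8),0,2); cv2.drawContours(o,k,-1,(0,255,0),1)
c=W(np.array([[-.02,0,.065],[-.02,.02,.065],[-.02,-.02,.065]]),s); print("fin",c[0])
for X in c: cv2.circle(o,tuple(int(round(v)) for v in proj(p,X)),1,(0,0,255),-1)
a=o[130:260,150:380]; b=np.repeat(m[130:260,150:380,None]*255,3,2)
cv2.imwrite("pics/g.png",cv2.resize(np.hstack([a,b]),None,fx=1.7,fy=1.7,interpolation=cv2.INTER_CUBIC))
```

```text
[ 0.5444 -0.3096  1.2813] 73.41272834638413 382.61960784313726 12214
corner [[0.4811, -0.3798, 0.025], [0.5297, -0.2202, 0.025], [0.6035, -0.242, 0.025], [0.5558, -0.404, 0.025]]
fin [ 0.53869489 -0.32873025  0.065     ]
```

View pics/g.png

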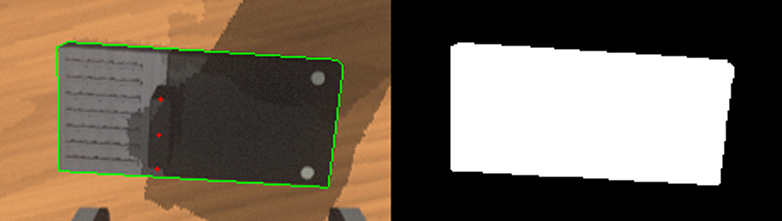

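Call:
send_rows(
  rows=[
    [4,-12,-10,-0.2,0,-1.4],
    [4,-12,-20,-0.2,0.1,-1.4],
    [4,-12,-25,-0.2,0.1,-1.4],
    [0,0,-25,0,0,0],
    [0,0,-25,0,0,0],
    [0,0,-20,0,0,0],
    [0,0,-15,0,0,0],
    [0,0,-5,0,0,0],
    [0,0,0,0,0,0],
    [0,0,0,0,0,0],
  ],
)

```text
time: 4.55
tcp_pos: [0.5455, -0.3103, 0.1546]
eef_rot: [[-0.963, 0.271, 0.003], [0.271, 0.963, 0.007], [-0.001, 0.008, -1.0]]
force: [0.3, -0.2, 0.2]
gripper_width: 0.0551
```

Run:
```python
from h import *
o=arm.get_obs(); print(o["tcp_pos"],np.degrees(np.arctan2(o["eef_rot"][1][1],o["eef_rot"][0][1])),np.array(o["eef_rot"])[:,2],o["force"],o["moment"])
p=arm.capture("wrist"); save(p,"h.png")
s=np.array([.5444,-.3096,1.2813])
print([np.round(proj(p,X)) for X in W(np.array([[-.02,0,.065],[-.02,.02,.065],[-.02,-.02,.065]]),s)])
```

```text
[ 0.54553109 -0.31034571  0.1546303 ] 74.29702534740531 [ 0.00325401  0.00710537 -0.99996946] [ 0.30628701 -0.17960394  0.20364055] [0.05553617 0.01810583 0.02470738]
[array([236., 247.]), array([235., 208.]), array([236., 284.])]
```

View pics/h.png

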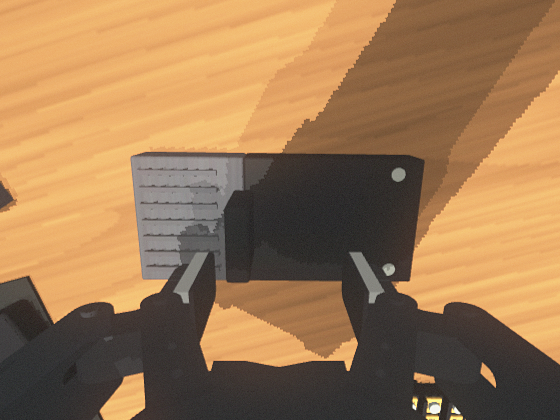

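Call:
send_rows(
  rows=[
    [-2,-6,0,0,0,-0.3],
    [-2,-6,0,0,0,-0.3],
    [-2,-6,0,0,0,-0.3],
    [-1,0,0,-0.3,0.1,0],
    [0,0,-10,0,0,0],
    [0,0,0,0,0,0],
    [0,0,0,0,0,0],
    [0,0,0,0,0,0],
    [0,0,0,0,0,0],
    [0,0,0,0,0,0],
  ],
)

```text
time: 5.6
tcp_pos: [0.5384, -0.3309, 0.1459]
eef_rot: [[-0.958, 0.288, 0.004], [0.288, 0.958, -0.0], [-0.004, 0.001, -1.0]]
force: [-0.4, 0.2, -0.4]
gripper_width: 0.0548
```

Call:
send_rows(
  rows=[
    [0,2,0,0,0.2,0],
    [0,0,-8,0,0,0],
    [0,0,-8,0,0,0],
    [0,0,-8,0,0,0],
    [0,0,-8,0,0,0],
    [0,0,-6,0,0,0],
    [0,0,-4,0,0,0],
    [0,0,0,0,0,0],
    [0,0,0,0,0,0],
    [0,0,0,0,0,0],
  ],
)

```text
time: 6.6
tcp_pos: [0.5381, -0.3284, 0.0994]
eef_rot: [[-0.958, 0.288, -0.0], [0.288, 0.958, 0.0], [0.001, 0.0, -1.0]]
force: [-0.7, -0.3, 0.3]
gripper_width: 0.055
```

Call:
send_rows(
  rows=[
    [0,0,3,0,0,0],
    [0,0,0,0,0,0],
    [0,0,0,0,0,0],
    [0,0,0,0,0,0],
    [0,0,0,0,0,0],
    [0,0,0,0,0,0],
    [0,0,0,0,0,0],
    [0,0,0,0,0,0],
    [0,0,0,0,0,0],
    [0,0,0,0,0,0],
  ],
  grip=255,
  squeeze=60,
)

```text
time: 7.6
tcp_pos: [0.5385, -0.3286, 0.1037]
eef_rot: [[-0.958, 0.288, 0.001], [0.288, 0.958, -0.0], [-0.001, 0.0, -1.0]]
force: [0.5, -0.1, 0.6]
gripper_width: 0.0112
```

Call:
send_rows(
  rows=[
    [0,0,5,0,0,0],
    [0,0,10,0,0,0],
    [0,0,15,0,0,0],
    [0,0,15,0,0,0],
    [0,0,10,0,0,0],
    [0,0,5,0,0,0],
    [0,0,0,0,0,0],
    [0,0,0,0,0,0],
    [0,0,0,0,0,0],
    [0,0,0,0,0,0],
  ],
)

```text
time: 8.6
tcp_pos: [0.5377, -0.328, 0.1689]
eef_rot: [[-0.958, 0.288, 0.0], [0.288, 0.958, 0.001], [0.0, 0.001, -1.0]]
force: [-0.5, 1.0, -4.5]
gripper_width: 0.0111
```

Call:
send_rows(
  rows=[
    [-3,17,0,0,0,1],
    [-5,31,0,0,0,2],
    [-5,34,0,0,0,2],
    [-6,36,0,0,0,2],
    [-6,36,0,0,0,2],
    [-6,36,0,0,0,2],
    [-6,36,0,0,0,2],
    [-5,31,0,0,0,2],
    [-5,28,0,0,0,2],
    [-3,17,0,0,0,1.1],
  ],
)

```text
time: 9.6
tcp_pos: [0.4821, -0.0183, 0.1658]
eef_rot: [[-0.999, -0.032, -0.004], [-0.032, 0.999, -0.002], [0.004, -0.002, -1.0]]
force: [0.4, -0.2, -4.5]
gripper_width: 0.011
```

Call:
send_rows(
  rows=[
    [0,0,0,0,0,0],
    [0,0,0,0,0,0],
    [0,0,0,0,0,0],
    [0,0,-8,0,0,0],
    [0,0,-8,0,0,0],
    [0,0,-8,0,0,0],
    [0,0,-6,0,0,0],
    [0,0,0,0,0,0],
    [0,0,0,0,0,0],
    [0,0,0,0,0,0],
  ],
)

```text
time: 10.6
tcp_pos: [0.4816, -0.0194, 0.1317]
eef_rot: [[-1.0, -0.03, -0.006], [-0.03, 1.0, -0.003], [0.006, -0.003, -1.0]]
force: [-0.8, -0.0, -5.2]
gripper_width: 0.0111
```

Call:
send_rows(
  rows=[
    [3,0,0,0.1,-0.2,0],
    [3.4,0,0,0.1,-0.15,0],
    [0,0,-5,0,0,0],
    [0,0,-5,0,0,0],
    [0,0,0,0,0,0],
    [0,0,0,0,0,0],
    [0,0,0,0,0,0],
    [0,0,0,0,0,0],
    [0,0,0,0,0,0],
    [0,0,0,0,0,0],
  ],
)

```text
time: 11.6
tcp_pos: [0.489, -0.0192, 0.1215]
eef_rot: [[-1.0, -0.03, 0.002], [-0.03, 1.0, 0.001], [-0.002, 0.001, -1.0]]
force: [-0.3, -0.1, -4.6]
gripper_width: 0.0114
```

Run:
```python
from h import *
ob=arm.get_obs(); t=np.array(ob["tcp_pos"]); R=np.array(ob["eef_rot"]); print(np.round(t,4),R[:,2].round(4)); yaw=np.arctan2(R[1,1],R[0,1])
zu=t[2]-.1037; s=[t[0]+.02*np.cos(yaw),t[1]+.02*np.sin(yaw),yaw]; print("mod",np.round(s,4),np.degrees(yaw),zu)
H=[b+np.array([0,0,zu]) for b in MOD]
out=[]
for n in("wrist","top","scene"):
    p=arm.capture(n); o=np.ascontiguousarray(p["img"][:,:,::-1])
    for parts,q,c in((CRA,(.485,.108,1.5954),(0,255,0)),(H[:1],s,(0,0,255))):
        for b in parts:
            u=np.array([proj(p,X) for X in W(b,q)]); cv2.polylines(o,[np.round(cv2.convexHull(np.float32(u))*8).astype(np.int32)],True,c,1,cv2.LINE_AA,3)
    u=proj(p,[.487,.06,.04]); print(n,u)
    x,y=int(u[0]),int(u[1]); k=140 if n=="wrist" else 70
    x=min(max(x,k),560-k);y=min(max(y,k),420-k)
    out.append(cv2.resize(o[y-k:y+k,x-k:x+k],(400,400) if n!="wrist" else (400,400),interpolation=cv2.INTER_CUBIC))
cv2.imwrite("pics/i.png",cv2.resize(np.hstack(out[:2]),(800,400)))
cv2.imwrite("pics/j.png",cv2.resize(out[2],(560,560)))
```

```text
[ 0.489  -0.0192  0.1215] [ 1.8e-03  7.0e-04 -1.0e+00]
mod [4.8840e-01 8.0000e-04 1.6013e+00] 91.74760569133774 0.017816606311753802
wrist [446.66741415 256.81820587]
top [211.07598807 199.82387082]
scene [348.47010377 267.41443014]
```

View pics/i.png

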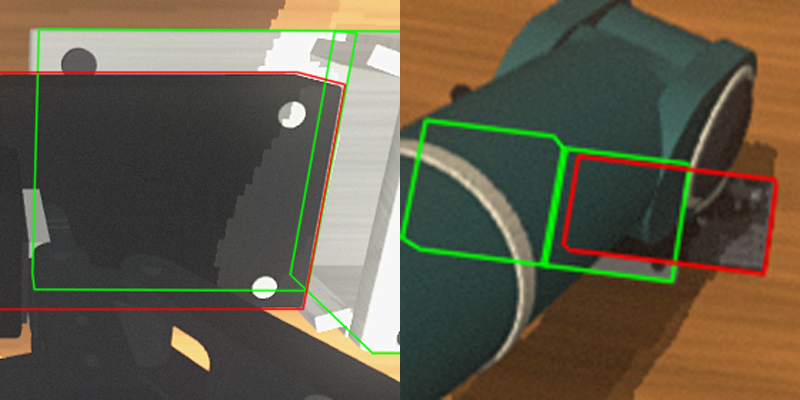

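The wrist picture shows the red module and green cradle outlines matching the image, with lateral agreement within about 1 mm. The mouth may be about 3 mm nearer than estimated. The top view is hidden by the arm. I'll trim yaw and x, lower close to the shelf, then slide.

Call:
send_rows(
  rows=[
    [-0.9,0,0,-0.05,0.1,-0.3],
    [0,0,-2,0,0,0],
    [0,0,-2,0,0,0],
    [0,0,0,0,0,0],
    [0,0,0,0,0,0],
    [0,0,0,0,0,0],
    [0,0,0,0,0,0],
    [0,0,0,0,0,0],
    [0,0,0,0,0,0],
    [0,0,0,0,0,0],
  ],
)

```text
time: 12.75
tcp_pos: [0.488, -0.0192, 0.1171]
eef_rot: [[-1.0, -0.025, -0.0], [-0.025, 1.0, -0.0], [0.0, -0.0, -1.0]]
force: [-0.1, 0.8, -5.2]
gripper_width: 0.0115
```

Call:
send_rows(
  rows=[
    [0,3,0,0,0,0],
    [-0.1,3,0,0,0,0],
    [0,3,0,0,0,0],
    [-0.1,3,0,0,0,0],
    [-0.1,3,0,0,0,0],
    [0,3,0,0,0,0],
    [-0.1,3,0,0,0,0],
    [0,3,0,0,0,0],
    [-0.1,2,0,0,0,0],
    [0,0,0,0,0,0],
  ],
)

```text
time: 13.75
tcp_pos: [0.4874, 0.0097, 0.1171]
eef_rot: [[-1.0, -0.025, -0.0], [-0.025, 1.0, -0.0], [0.0, -0.0, -1.0]]
force: [-0.6, -0.0, -4.5]
gripper_width: 0.0111
```

Call:
send_rows(
  rows=[
    [0,2,0,0,0,0],
    [-0.1,2,0,0,0,0],
    [0,2,0,0,0,0],
    [-0.1,2,0,0,0,0],
    [0,2,0,0,0,0],
    [-0.1,2,0,0,0,0],
    [0,2,0,0,0,0],
    [-0.1,2,0,0,0,0],
    [0,0,0,0,0,0],
    [0,0,0,0,0,0],
  ],
)

```text
time: 14.75
tcp_pos: [0.487, 0.027, 0.1171]
eef_rot: [[-1.0, -0.025, -0.0], [-0.025, 1.0, -0.0], [0.0, -0.0, -1.0]]
force: [-0.8, 0.7, -4.5]
gripper_width: 0.0114
```

Call:
send_rows(
  rows=[
    [0,0.8,0,0,0,0],
    [0,0.8,0,0,0,0],
    [0,0.8,0,0,0,0],
    [0,0.8,0,0,0,0],
    [-0.1,0.8,0,0,0,0],
    [0,0.8,0,0,0,0],
    [0,0.8,0,0,0,0],
    [0,0.8,0,0,0,0],
    [0,0.8,0,0,0,0],
    [-0.1,0.8,0,0,0,0],
  ],
)

```text
time: 15.75
tcp_pos: [0.4868, 0.0354, 0.1172]
eef_rot: [[-1.0, -0.025, 0.0], [-0.025, 1.0, -0.0], [0.0, -0.0, -1.0]]
force: [-0.5, -0.5, -4.8]
gripper_width: 0.0112
```

Call:
send_rows(
  rows=[
    [0,0.8,0,0,0,0],
    [0,0.8,0,0,0,0],
    [0,0.8,0,0,0,0],
    [0,0.8,0,0,0,0],
    [-0.1,0.8,0,0,0,0],
    [0,0.8,0,0,0,0],
    [0,0.8,0,0,0,0],
    [0,0.8,0,0,0,0],
    [0,0.8,0,0,0,0],
    [-0.1,0.8,0,0,0,0],
  ],
)

```text
time: 16.75
tcp_pos: [0.4866, 0.0441, 0.1171]
eef_rot: [[-1.0, -0.025, -0.0], [-0.025, 1.0, -0.0], [0.0, -0.0, -1.0]]
force: [-0.1, -0.4, -4.6]
gripper_width: 0.011
```

Call:
send_rows(
  rows=[
    [0,0.8,0,0,0,0],
    [0,0.8,0,0,0,0],
    [0,0.8,0,0,0,0],
    [0,0.8,0,0,0,0],
    [-0.1,0.8,0,0,0,0],
    [0,0.8,0,0,0,0],
    [0,0.8,0,0,0,0],
    [0,0.8,0,0,0,0],
    [0,0.8,0,0,0,0],
    [-0.1,0.8,0,0,0,0],
  ],
)

```text
time: 17.75
tcp_pos: [0.4863, 0.0528, 0.1171]
eef_rot: [[-1.0, -0.025, -0.0], [-0.025, 1.0, -0.0], [0.0, -0.0, -1.0]]
force: [-0.3, -0.0, -4.3]
gripper_width: 0.0112
```

Call:
send_rows(
  rows=[
    [0,0.8,0,0,0,0],
    [0,0.8,0,0,0,0],
    [0,0.8,0,0,0,0],
    [0,0.8,0,0,0,0],
    [-0.1,0.8,0,0,0,0],
    [0,0.8,0,0,0,0],
    [0,0.8,0,0,0,0],
    [0,0.8,0,0,0,0],
    [0,0.8,0,0,0,0],
    [-0.1,0.8,0,0,0,0],
  ],
)

```text
time: 18.75
tcp_pos: [0.4859, 0.0537, 0.1177]
eef_rot: [[-1.0, -0.018, -0.0], [-0.018, 1.0, -0.008], [0.0, -0.008, -1.0]]
force: [-0.9, -6.4, -2.0]
gripper_width: 0.0115
```

Call:
send_rows(
  rows=[
    [0,1.0,0,0,0,0.1],
    [0,1.2,0,0,0,0.1],
    [0,1.4,0,0,0,0.1],
    [0,1.6,0,0,0,0.1],
    [0,1.6,0,0,0,0],
    [0,1.6,0,0,0,0],
    [0,1.6,0,0,0,0],
    [0,1.6,0,0,0,0],
    [0,1.6,0,0,0,0],
    [0,1.6,0,0,0,0],
  ],
)

```text
time: 19.75
tcp_pos: [0.4859, 0.0549, 0.1189]
eef_rot: [[-1.0, -0.013, 0.0], [-0.013, 1.0, -0.022], [-0.0, -0.022, -1.0]]
force: [-1.2, -12.1, -0.1]
gripper_width: 0.0115
```

Call:
send_rows(
  rows=[
    [0,-0.5,0,0.3,0,0.2],
    [0,-0.5,-0.4,0.3,0,0.2],
    [0,-0.5,-0.4,0.3,0,0.2],
    [0,0,-0.4,0.3,0,0],
    [0,0,-0.4,0.1,0,0],
    [0,0,-0.4,0,0,0],
    [0,0,0,0,0,0],
    [0,0,0,0,0,0],
    [0,0,0,0,0,0],
    [0,0,0,0,0,0],
  ],
)

```text
time: 20.75
tcp_pos: [0.4859, 0.0529, 0.1167]
eef_rot: [[-1.0, -0.023, 0.001], [-0.023, 1.0, 0.002], [-0.001, 0.002, -1.0]]
force: [-0.1, -1.6, -3.4]
gripper_width: 0.0112
```

Call:
send_rows(
  rows=[
    [0,0,-0.5,0,0,0],
    [0,0,-0.5,0,0,0],
    [0,0,-0.4,0,0,0],
    [0,0,0,0,0,0],
    [0,0.8,0,0.1,0,0],
    [0,0.8,0,0.1,0,0],
    [0,1.2,0,0.1,0,0],
    [0,1.4,0,0.2,0,0],
    [0,1.4,0,0.2,0,0],
    [0,1.4,0,0.2,0,0],
  ],
)

```text
time: 21.75
tcp_pos: [0.486, 0.0526, 0.1156]
eef_rot: [[-1.0, -0.018, 0.001], [-0.018, 1.0, 0.01], [-0.001, 0.01, -1.0]]
force: [-2.0, -12.1, 1.7]
gripper_width: 0.0112
```

Call:
send_rows(
  rows=[
    [0,1.4,0,0,0,0.1],
    [0,1.6,0,0,0,0.1],
    [0,1.8,0,0,0,0.1],
    [0,2.0,0,0,0,0],
    [0,2.0,0,0,0,0],
    [0,2.0,0,0,0,0],
    [0,2.0,0,0,0,0],
    [0,2.0,0,0,0,0],
    [0,2.0,0,0,0,0],
    [0,2.0,0,0,0,0],
  ],
)

```text
time: 22.75
tcp_pos: [0.4858, 0.0537, 0.116]
eef_rot: [[-1.0, -0.01, 0.002], [-0.01, 1.0, -0.009], [-0.002, -0.009, -1.0]]
force: [-1.9, -16.5, 4.3]
gripper_width: 0.0113
```

Call:
send_rows(
  rows=[
    [0,0,0,0.2,0,0.2],
    [0,0,0,0.2,0,0.2],
    [0,0,0,0.1,0,0.2],
    [0,0,0,0,-0.1,0.2],
    [0,0.3,0,0,0,0],
    [0,0.3,0,0,0,0],
    [0,0.3,0,0,0,0],
    [0,0.3,0,0,0,0],
    [0,0,0,0,0,0],
    [0,0,0,0,0,0],
  ],
)

```text
time: 23.75
tcp_pos: [0.4859, 0.0532, 0.116]
eef_rot: [[-1.0, -0.023, 0.004], [-0.023, 1.0, -0.002], [-0.004, -0.002, -1.0]]
force: [-0.2, -3.2, -2.8]
gripper_width: 0.0115
```

Call:
send_rows(
  rows=[
    [0,0,0,0,0,0],
    [0,0,0,0,0,0],
    [0,0,0,0,0,0],
    [0,0,0,0,0,0],
    [0,0,0,0,0,0],
    [0,0,0,0,0,0],
    [0,0,0,0,0,0],
    [0,0,0,0,0,0],
    [0,0,0,0,0,0],
    [0,0,0,0,0,0],
  ],
  grip=140,
)

```text
time: 24.75
tcp_pos: [0.4865, 0.0547, 0.1165]
eef_rot: [[-1.0, -0.024, 0.005], [-0.024, 1.0, -0.001], [-0.005, -0.001, -1.0]]
force: [0.7, -0.5, -0.6]
gripper_width: 0.0383
```

Call:
send_rows(
  rows=[
    [0,0,5,0,0,0],
    [0,0,10,0,0,0],
    [0,0,20,0,0,0],
    [0,0,25,0,0,0],
    [0,0,25,0,0,0],
    [0,0,20,0,0,0],
    [0,0,15,0,0,0],
    [0,0,5,0,0,0],
    [0,0,0,0,0,0],
    [0,0,0,0,0,0],
  ],
)

```text
time: 25.75
tcp_pos: [0.4855, 0.0536, 0.2511]
eef_rot: [[-1.0, -0.022, 0.007], [-0.022, 1.0, 0.0], [-0.007, -0.0, -1.0]]
force: [0.8, 0.3, 0.1]
gripper_width: 0.0385
```

Run:
```python
from h import *
ob=arm.get_obs(); print(ob["time"],ob["tcp_pos"],ob["gripper_width"],ob["force"])
p=arm.capture("wrist"); q=arm.capture("scene")
for X in([.486,.0535,.077],): print("fin expect",proj(p,X),proj(q,X))
for v in(p,q):
    for d in arm.outline_of(v,"lever_knob")[:2]: print(d["conf"],d["uv"],ray(v,d["uv"],.079),d["mask"].sum())
piv=W(np.array([[.06,0,.065]]),(.485,.106,1.5954))[0]; print("piv",piv,proj(p,piv))
a=p["img"][:,:,::-1]; b=cv2.resize(q["img"][190:400,200:480,::-1],(560,420),interpolation=cv2.INTER_CUBIC)
cv2.imwrite("pics/k.png",cv2.resize(np.hstack([a,b]),(800,300)))
cv2.imwrite("pics/k.png",a)
```

```text
25.75 [0.48549113 0.05362365 0.25111359] 0.03846578824743347 [0.75281651 0.26159604 0.09328447]
fin expect [278.00290665 204.84084958] [348.68492832 256.32161186]
0.69 [427.8, 232.5] [0.50411016 0.16424289 0.079     ] 3235
0.92 [394.1, 299.9] [0.50982071 0.17144079 0.079     ] 421
piv [0.48352393 0.16598184 0.065     ] [426.18472245 200.74372878]
```

View pics/k.png

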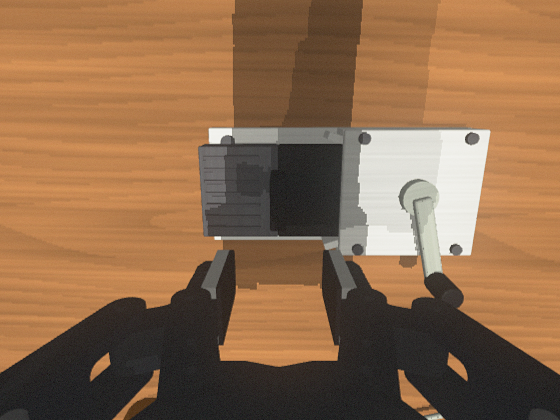

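The module sits in the cradle on the shelf, in line with it, and the gripper is clear. The pivot is at about (420,195) and the knob top at about (453,298). Next I compute the lever geometry and the wrist range.

Run:
```python
from h import *
p=arm.capture("wrist"); o=arm.get_obs(); print("q",np.round(o["q"],1))
a=ray(p,[420,195],.066); b=ray(p,[453,298],.093); c=ray(p,[432,283],.063)
print(a,b,c,np.hypot(*(b-a)[:2]),np.degrees(np.arctan2((b-a)[1],(b-a)[0])))
for d in arm.outline_of(p,"lever_knob")[:2]:
    m=d["mask"]; v,u=np.nonzero(m); i=v>285; print(d["uv"],u.min(),u.max(),v.min(),v.max())
dark=(p["img"].max(2)<70); dark[:270]=0; dark[:,:415]=0; dark[315:]=0
n,l,st,ce=cv2.connectedComponentsWithStats(dark.astype(np.uint8)); print(st[1:],ce[1:])
cv2.imwrite("pics/l.png",cv2.resize(np.ascontiguousarray(p["img"][170:320,380:500,::-1]),None,fx=4,fy=4,interpolation=cv2.INTER_CUBIC))
```

```text
q [-36.   14.9  30.1 115.6  -9.4  51.5  90.4]
[0.47862099 0.15989594 0.066     ] [0.54910102 0.18277343 0.093     ] [0.55280821 0.18070211 0.063     ] 0.0741000271175954 17.983185388708684
[425.8, 234.9] 400 464 180 307
[[ 415  273   50   42 1403]] [[439.62223806 297.37776194]]
```

View pics/l.png

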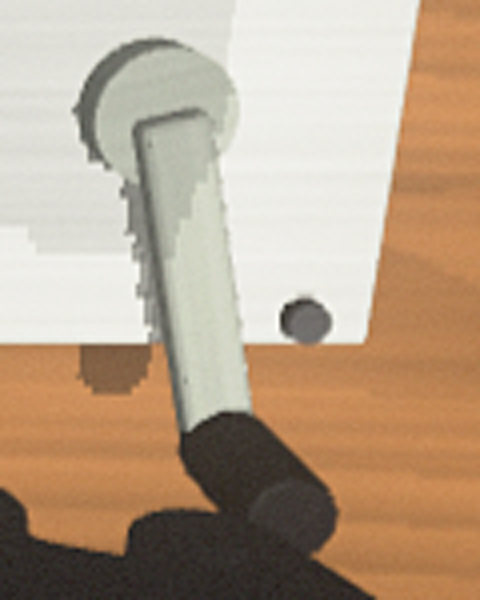

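The crop shows the knob top at (453,299.5) and the pivot at (420,196). That puts the knob at about (0.549, 0.1825), the pivot at about (0.482, 0.162), and the lever at about 0.28 rad. I'll grip the knob lightly and walk it round the arc.

Call:
send_rows(
  rows=[
    [4,8,0,0,0,0],
    [9,18,0,0,0,0],
    [10,21,0,0,0,0.3],
    [11,22,0,0,-0.2,0.3],
    [11,22,0,0,-0.2,0.3],
    [9,18,0,0,0,0.3],
    [6,13,0,0,0,0],
    [3,6,0,0,0,0],
    [0,0,0,0,0,0],
    [0,0,0,0,0,0],
  ],
  squeeze=25,
)

```text
time: 27.05
tcp_pos: [0.5525, 0.1971, 0.2485]
eef_rot: [[-0.999, -0.048, 0.011], [-0.048, 0.999, 0.001], [-0.011, 0.0, -1.0]]
force: [-0.3, -1.3, 0.5]
gripper_width: 0.0385
```

Call:
send_rows(
  rows=[
    [0,0,-10,0,0,0],
    [0,0,-15,0,0,0],
    [0,0,-15,0,0,0],
    [0,0,-10,0,0,0],
    [0,0,0,0,0,0],
    [0,0,0,0,0,0],
    [0,0,0,0,0,0],
    [0,0,0,0,0,0],
    [0,0,0,0,0,0],
    [0,0,0,0,0,0],
  ],
)

```text
time: 28.05
tcp_pos: [0.5519, 0.1936, 0.1949]
eef_rot: [[-0.999, -0.043, 0.012], [-0.043, 0.999, 0.001], [-0.012, 0.0, -1.0]]
force: [-0.8, 0.5, -0.3]
gripper_width: 0.0387
```

Run:
```python
from h import *
p=arm.capture("wrist"); o=arm.get_obs(); t=np.array(o["tcp_pos"]); print(t,np.round(o["eef_rot"],3).tolist(),o["time"])
im=np.ascontiguousarray(p["img"][:,:,::-1])
X=t+np.array([0,0,0])
g=[t[0],t[1],.093]; print(proj(p,g),proj(p,[.549,.1825,.093]))
cv2.circle(im,tuple(int(v) for v in proj(p,[.549,.1825,.093])),3,(0,0,255),-1)
cv2.circle(im,tuple(int(v) for v in proj(p,g)),3,(0,255,0),-1)
cv2.imwrite("pics/m.png",im)
```

```text
[0.55190438 0.19360211 0.19490186] [[-0.999, -0.043, 0.012], [-0.043, 0.999, 0.001], [-0.012, 0.0, -1.0]] 28.1
[278.15341168 238.86453001] [257.15390161 232.80657177]
```

View pics/m.png

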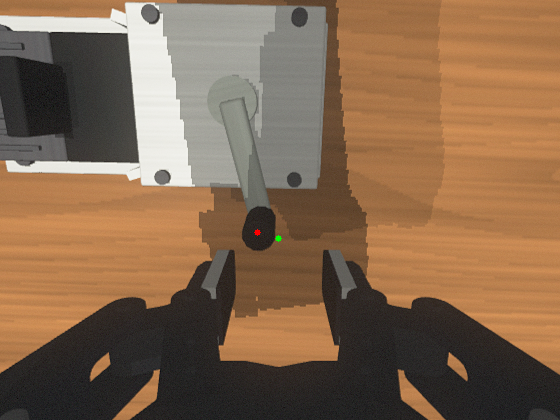

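The knob top is at (259,235), within 3 px of my estimate (red). The gripper has to move about 10 mm towards -y.

Call:
send_rows(
  rows=[
    [-1,-5,0,0,0.3,0],
    [-1,-5,0,0,0.3,0],
    [0,0,-4,0,0.1,0],
    [0,0,-10,0,0,0],
    [0,0,-12,0,0,0],
    [0,0,-12,0,0,0],
    [0,0,-8,0,0,0],
    [0,0,-4,0,0,0],
    [0,0,0,0,0,0],
    [0,0,0,0,0,0],
  ],
)

```text
time: 29.1
tcp_pos: [0.5491, 0.1824, 0.1392]
eef_rot: [[-0.999, -0.043, -0.003], [-0.043, 0.999, -0.0], [0.003, -0.0, -1.0]]
force: [-0.3, 1.2, 0.9]
gripper_width: 0.0383
```

Call:
send_rows(
  rows=[
    [0,0,3,0,-0.1,0],
    [0,0,0,0,0,0],
    [0,0,0,0,0,0],
    [0,0,0,0,0,0],
    [0,0,0,0,0,0],
    [0,0,0,0,0,0],
    [0,0,0,0,0,0],
    [0,0,0,0,0,0],
    [0,0,0,0,0,0],
    [0,0,0,0,0,0],
  ],
  grip=255,
  squeeze=25,
)

```text
time: 30.1
tcp_pos: [0.5493, 0.1825, 0.1432]
eef_rot: [[-0.999, -0.043, -0.0], [-0.043, 0.999, 0.0], [0.0, 0.0, -1.0]]
force: [1.8, 0.3, -3.0]
gripper_width: 0.0168
```

Call:
send_rows(
  rows=[
    [-2.1,5.7,0,0,0,4],
    [-2.6,5.5,0,0,0,4],
    [-3.0,5.3,0,0,0,4],
    [-3.5,5.0,0,0,0,4],
    [-3.9,4.7,0,0,0,4],
    [-4.3,4.3,0,0,0,4],
    [-4.7,3.9,0,0,0,4],
    [-5.0,3.5,0,0,0,4],
    [0,0,0,0,0,0],
    [0,0,0,0,0,0],
  ],
)

```text
time: 31.1
tcp_pos: [0.5241, 0.2188, 0.1433]
eef_rot: [[-0.814, -0.581, 0.011], [-0.581, 0.814, -0.0], [-0.009, -0.006, -1.0]]
force: [2.5, 0.7, -4.1]
gripper_width: 0.0165
```

Call:
send_rows(
  rows=[
    [-5.1,3.4,0,0,0.2,3.3],
    [-5.3,3.0,0,0,0.2,3.3],
    [-5.6,2.5,0,0,0.2,3.3],
    [-5.8,2.0,0,0,0,3.3],
    [-5.9,1.5,0,0,0,3.3],
    [-6.0,1.0,0,0,0,3.3],
    [-6.1,0.4,0,0,0,3.3],
    [-4,0,0,0,0,3.3],
    [-2,0,0,0,0,0],
    [-1,0,0,0,0,0],
  ],
)

```text
time: 32.1
tcp_pos: [0.4821, 0.2325, 0.1437]
eef_rot: [[-0.474, -0.881, 0.011], [-0.881, 0.474, 0.005], [-0.01, -0.007, -1.0]]
force: [4.6, 0.7, -9.7]
gripper_width: 0.0169
```

Call:
send_rows(
  rows=[
    [-1.5,0,-0.4,0,0,0],
    [-1.5,0,0,0,0,0],
    [-1.5,0,0,0,0,0],
    [-1.5,0,0,0,0,0],
    [0,0,0,0,0,0],
    [0,0,0,0,0,0],
    [0,0,0,0,0,0],
    [0,0,0,0,0,0],
    [0,0,0,0,0,0],
    [0,0,0,0,0,0],
  ],
)

```text
time: 33.1
tcp_pos: [0.4783, 0.2322, 0.1437]
eef_rot: [[-0.483, -0.876, 0.015], [-0.876, 0.483, 0.006], [-0.013, -0.01, -1.0]]
force: [4.5, 1.4, -8.3]
gripper_width: 0.0167
```

Call:
send_rows(
  rows=[
    [0,0,0,0,0,0],
    [0,0,0,0,0,0],
    [0,0,0,0,0,0],
    [0,0,0,0,0,0],
    [0,0,0,0,0,0],
    [0,0,0,0,0,0],
    [0,0,0,0,0,0],
    [0,0,0,0,0,0],
    [0,0,0,0,0,0],
    [0,0,0,0,0,0],
  ],
  grip=150,
)

```text
time: 34.1
tcp_pos: [0.4779, 0.2322, 0.1444]
eef_rot: [[-0.484, -0.875, 0.014], [-0.875, 0.484, 0.006], [-0.012, -0.01, -1.0]]
force: [-0.6, -0.7, 0.2]
gripper_width: 0.0353
```

Call:
send_rows(
  rows=[
    [0,0,5,0,0,0],
    [0,0,10,0,0,0],
    [0,0,20,0,0,0],
    [0,0,25,0,0,0],
    [0,0,25,0,0,0],
    [0,0,25,0,0,0],
    [0,0,15,0,0,0],
    [0,0,5,0,0,0],
    [0,0,0,0,0,0],
    [0,0,0,0,0,0],
  ],
)

```text
time: 35.1
tcp_pos: [0.4771, 0.2314, 0.2846]
eef_rot: [[-0.484, -0.875, 0.016], [-0.875, 0.484, 0.007], [-0.014, -0.011, -1.0]]
force: [-0.2, -0.6, -0.1]
gripper_width: 0.0351
```

Lever released, about 93° by tool position. I have no picture views left, so I check numerically.

Run:
```python
from h import *
C=(.485,.106,1.5954)
for n in("wrist","scene"):
    p=arm.capture(n)
    for th,z in(("lever_knob",.075),("module",.037)):
        for d in arm.outline_of(p,th)[:3]:
            v,u=np.nonzero(d["mask"]); c,(w,h),a=cv2.minAreaRect(np.column_stack([u,v]).astype(np.float32)); print(n,th,round(d["conf"],2),d["uv"],d["mask"].sum(),np.round(ray(p,d["uv"],z),4),np.round(c),np.round((w,h)),round(a,1))
    K=lambda a:np.array([.4823-.0000+.07*np.cos(a),.162+.07*np.sin(a),.091])
    print(n,"knob top expected for lever 1.57:",proj(p,K(1.5954)),"1.42:",proj(p,K(1.445)),"fin exp",proj(p,[.486,.0535,.077]))
    g=p["img"].max(2); 
    for a in(1.30,1.445,1.52,1.595,1.65): # darkness of knob disc at candidate angles
        m=np.zeros((420,560),np.uint8); pts=np.array([proj(p,K(a)+[.008*np.cos(t),.008*np.sin(t),0]) for t in np.linspace(0,6.2,16)]); cv2.fillConvexPoly(m,np.round(pts).astype(np.int32),1); print(a,g[m>0].mean() if m.any() else None)
```

```text
wrist lever_knob 0.88 [251.5, 150.4] 2385 [0.4826 0.1894 0.075 ] [260. 158.] [119.  34.] 58.6
wrist lever_knob 0.63 [176.4, 27.0] 6008 [0.4856 0.0859 0.075 ] [177.  15.] [94. 93.] 57.3
wrist module 0.89 [177.0, 25.4] 6093 [0.49   0.0733 0.037 ] [177.  16.] [95. 94.] 57.6
wrist knob top expected for lever 1.57: [279.38746391 199.62396802] 1.42: [267.34311172 205.2915638 ] fin exp [149.41690657 -18.0894227 ]
1.3 102.70958083832335
1.445 76.58333333333333
1.52 57.439169139465875
1.595 44.28486646884273
1.65 51.65028901734104
scene lever_knob 0.91 [410.6, 296.7] 569 [0.4818 0.1916 0.075 ] [413. 300.] [54. 15.] 24.2
scene module 0.92 [271.2, 116.8] 1563 [ 0.2339 -0.369   0.037 ] [271. 114.] [31. 62.] 63.4
scene module 0.58 [343.3, 263.3] 1994 [0.4843 0.0456 0.037 ] [343. 265.] [56. 39.] 36.3
scene module 0.58 [183.1, 134.2] 1580 [ 0.4386 -0.5027  0.037 ] [182. 130.] [32. 61.] 38.4
scene knob top expected for lever 1.57: [432.97714784 305.84536055] 1.42: [429.96470205 309.83706621] fin exp [348.68492832 256.32161186]
1.3 88.10144927536231
1.445 56.01470588235294
1.52 54.97222222222222
1.595 55.42424242424242
1.65 66.24285714285715
```

The lever is on its end stop: the knob disc is darkest at the 1.57 rad position. As an end check on the module I'll feel the fin from behind with closed fingers, at low force.

Call:
send_rows(
  rows=[
    [1,-15,0,0,0,-6],
    [1,-24,0,0,0,-7],
    [1,-26,0,0,0,-7],
    [1,-28,0,0,0,-7],
    [1,-28,0,0,0,-7],
    [1,-28,0,0,0,-7],
    [1,-28,0,0,0,-7],
    [1,-24,0,0,0,-7],
    [1,-14,0,0,0,-5],
    [0,-6,0,0,0,0],
  ],
  grip=255,
)

```text
time: 36.4
tcp_pos: [0.4845, 0.003, 0.2817]
eef_rot: [[-1.0, 0.022, 0.01], [0.022, 1.0, -0.01], [-0.011, -0.01, -1.0]]
force: [0.4, -0.1, 0.4]
gripper_width: 0.0004
```

Call:
send_rows(
  rows=[
    [0,0,-10,0,0,0],
    [0,0,-20,0,0,0],
    [0,0,-25,0,0,0],
    [0,0,-25,0,0,0],
    [0,0,-10,0,0,0],
    [0,0,0,0,0,0],
    [0,0,0,0,0,0],
    [0,0,0,0,0,0],
    [0,0,0,0,0,0],
    [0,0,0,0,0,0],
  ],
)

```text
time: 37.4
tcp_pos: [0.4847, 0.0075, 0.188]
eef_rot: [[-1.0, 0.0, 0.012], [0.0, 1.0, -0.008], [-0.012, -0.008, -1.0]]
force: [-0.2, 0.3, -0.4]
gripper_width: 0.0001
```

Call:
send_rows(
  rows=[
    [2.7,0,-8,0.4,0.7,1.4],
    [0,0,-14,0,0,0],
    [0,0,-14,0,0,0],
    [0,0,-14,0,0,0],
    [0,0,-10,0,0,0],
    [0,0,-5,0,0,0],
    [0,0,0,0,0,0],
    [0,0,0,0,0,0],
    [0,0,0,0,0,0],
    [0,0,0,0,0,0],
  ],
)

```text
time: 38.4
tcp_pos: [0.4901, 0.008, 0.1253]
eef_rot: [[-1.0, -0.026, 0.008], [-0.026, 1.0, 0.001], [-0.008, 0.001, -1.0]]
force: [-0.3, -0.2, 0.6]
gripper_width: -0.0
```

Call:
send_rows(
  rows=[
    [0,1.6,0,0,0,0],
    [0,1.6,0,0,0,0],
    [0,1.6,0,0,0,0],
    [0,1.6,0,0,0,0],
    [0,1.6,0,0,0,0],
    [0,1.6,0,0,0,0],
    [0,1.6,0,0,0,0],
    [0,1,0,0,0,0],
    [0,1,0,0,0,0],
    [0,1,0,0,0,0],
  ],
)

```text
time: 39.4
tcp_pos: [0.4904, 0.0236, 0.1259]
eef_rot: [[-1.0, -0.026, 0.009], [-0.026, 1.0, 0.002], [-0.009, 0.001, -1.0]]
force: [0.0, 0.2, 0.6]
gripper_width: 0.0003
```

Call:
send_rows(
  rows=[
    [0,0.9,0,0,0,0],
    [0,0.9,0,0,0,0],
    [0,0.9,0,0,0,0],
    [0,0.9,0,0,0,0],
    [0,0.9,0,0,0,0],
    [0,0.9,0,0,0,0],
    [0,0.9,0,0,0,0],
    [0,0.9,0,0,0,0],
    [0,0.9,0,0,0,0],
    [0,0.9,0,0,0,0],
  ],
)

```text
time: 40.4
tcp_pos: [0.4904, 0.0333, 0.1259]
eef_rot: [[-1.0, -0.026, 0.009], [-0.026, 1.0, 0.002], [-0.009, 0.001, -1.0]]
force: [-0.4, -2.5, -0.2]
gripper_width: -0.0
```

Call:
send_rows(
  rows=[
    [0,0.9,0,0,0,0],
    [0,1.0,0,0,0,0],
    [0,1.1,0,0,0,0],
    [0,1.2,0,0,0,0],
    [0,1.2,0,0,0,0],
    [0,1.2,0,0,0,0],
    [0,1.2,0,0,0,0],
    [0,1.2,0,0,0,0],
    [0,1.2,0,0,0,0],
    [0,1.2,0,0,0,0],
  ],
)

```text
time: 41.4
tcp_pos: [0.4902, 0.0341, 0.126]
eef_rot: [[-1.0, -0.014, 0.01], [-0.014, 1.0, -0.01], [-0.01, -0.01, -1.0]]
force: [0.2, -7.9, 0.7]
gripper_width: 0.0
```

The fin is firm at 7.9 N with no advance at the fingertips, so the module is home. I back off, lift and hand in.

Call:
send_rows(
  rows=[
    [0,-2,0,0,0,0],
    [0,-5,0,0,0,0],
    [0,-6,0,0,0,0],
    [0,-4,0,0,0,0],
    [0,0,10,0,0,0],
    [0,0,25,0,0,0],
    [0,0,30,0,0,0],
    [0,0,30,0,0,0],
    [0,0,10,0,0,0],
    [0,0,0,0,0,0],
  ],
)

```text
time: 42.4
tcp_pos: [0.4893, 0.0147, 0.2374]
eef_rot: [[-1.0, -0.012, 0.009], [-0.013, 1.0, -0.01], [-0.009, -0.01, -1.0]]
force: [-0.7, 0.3, -1.5]
gripper_width: 0.0002
```

Call:
send_rows(
  rows=[
    [0,0,0,0,0,0],
    [0,0,0,0,0,0],
    [0,0,0,0,0,0],
    [0,0,0,0,0,0],
    [0,0,0,0,0,0],
    [0,0,0,0,0,0],
    [0,0,0,0,0,0],
    [0,0,0,0,0,0],
    [0,0,0,0,0,0],
    [0,0,0,0,0,0],
  ],
)

```text
time: 43.4
tcp_pos: [0.488, 0.0147, 0.234]
eef_rot: [[-1.0, -0.012, 0.004], [-0.013, 1.0, -0.011], [-0.004, -0.011, -1.0]]
force: [0.7, 0.5, -0.2]
gripper_width: -0.0002
```

Run:
```python
from h import *
o=arm.get_obs(); print(o["time"],o["tcp_pos"],o["force"])
p=arm.capture("scene")
for th in("lever_knob","jar","terminals","driver"):
    for d in arm.outline_of(p,th)[:1]: print(th,d["conf"],d["uv"])
print(arm.close_job())
```

```text
43.4 [0.48801085 0.01468485 0.23396824] [ 0.70220625  0.45863166 -0.23841081]
lever_knob 0.59 [416.3, 298.2]
jar 0.78 [205.5, 323.3]
driver 0.76 [281.0, 403.3]
the job is handed in; nothing more can be done
None
```

I gripped the left-most module by its fin and slid it front first into the cradle until it met the hidden stop. I then swung the lever round to its end stop, let go and backed clear. I handed the job in at 43.4 s; no verdict is reported.

- **Module home:** it stopped about 51–54 mm behind the mouth. The stop held firm at about 12 N and again at 16.5 N, and no measured push was above that. After locking, a 7.9 N push on the fin from behind moved nothing.
- **Lever:** the tool position gave about 93° from the robot's x axis, which is about 1.57 rad or slightly more on the lever. The image check matched the locked position.
- **Bystanders:** the jar and screwdriver appear within about 3 px of where they started. The network did not find the terminal strip in the last picture, so that one is unconfirmed, but the arm never went near it.
- **Disagreements:** the top and scene cameras differed by about 4 mm, so I relied on the wrist camera. The network missed the module once from close up, and I found it by colour instead. I had used up my picture views, so the checks on the lever and bystanders were by numbers only.

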